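Shift the crucible in the bench kiln

ROBOT

A 7-joint arm with a two-finger parallel gripper is mounted at the origin on the work surface; the furniture and walls round the work are solid. World frame = base frame: x ahead of the robot, y to its left, z up, the work surface at z = 0. Lengths are in m, angles in rad, forces in N, time in s.
With the tool pointing down it reaches from about 0.425 to 0.95 m from the base axis. Payload 4.7 kg.
Tool frame: the origin (TCP) lies between the finger pads; the fingertips stand 25 mm ahead of it and the grasp point (between the pads) lies 6 mm ahead of it; z points along the fingers, y is the line along which they close (so a half turn about z gives the same grasp; the last joint's range is limited). The gripper opens to 85 mm and grips with 20 to 120 N. Pads are 22 mm wide; open, the fingers measure 114 mm over their backs; the gripper's body (76 mm by 85 mm) begins 54 mm behind the grasp point. The pads swing forward as they close: fully open they stand 13 mm farther back than shut.
Start: joints at [-1.218, 0.469, -0.049, 1.532, 0.024, 1.141, -0.082], TCP at [0.251, 0.626, 0.256] pointing down, gripper open.
Joint ranges: [-2.59, 2.59], [-0.33, 1.99], [-1.39, 1.29], [0.1, 2.45], [-1.04, 4.18], [0.21, 1.99], [-2.66, 2.66]. Speed limits (rad/s): [2.57, 2.57, 3.14, 3.14, 3.14, 3.14, 3.14].

INTERFACE

Orientations are given as a 3x3 rotation matrix whose columns are the frame's x, y, z axes.
In Python, from rig import * gives the robot as it stands. Calls block until the motion is done:
- movep(position, orientation): joint-space move of the TCP to a pose.
- move_l(position, attitude=None, feed=0.15, until_force=None): straight line of the TCP; attitude=None keeps the orientation; feed is the mean speed in m/s. With until_force (N) it stops when the force on the tool has changed by that much, and returns True; else False.
- move_joints(angles): joint-space move.
- command_gripper(opening, newtons=None): finger opening in m; newtons is the grip in N (None keeps the last); returns when the fingers have stopped.
- sleep(seconds).
- inverse_kinematics(position, orientation): joint angles nearest the present ones, or None.
- sense(): the state.
- camera(name): name is "side" or "top"; returns (picture, depth): 480x640x3 uint8, red, green, blue; 480x640 float32, m along the optical axis (not along the pixel's ray), 0 where there is no reading.
- camera_params(name): a dict with "K" (3x3 intrinsics, pixels), "position" and "rotation" of the camera in the world. Camera axes: x right, y down, z forward; pixel columns grow to the right and rows downward; lengths in m; the calibration is good to about 2 mm. A picture is of the moment at which its call begins. camera_params takes no time and is no camera call.
A pose or a line that the arm cannot do raises Unreachable and nothing moves.
- finish_job(): hands the job in; it is judged then, once.
The state is a dict: "time_s": time; "joint_pos": joint angles; "qd": joint speeds; "joint_efforts": joint torques, N m; "position": TCP position; "tcp_rot": TCP orientation; "wrist_force": force on the tool from outside, world axes, zero at the start; "ft_torque": the same for the moment, N m; "finger_gap": finger opening in m; "gripper_force": force on a finger pad.
Only numpy, scipy, OpenCV 4.12 (cv2) and the standard library are available. Lean on these libraries where they do the work, as an engineer would, in place of code of your own. Each camera call takes 0.05 s, during which the arm holds its last target. There are 200 camera calls.

TASK

The clay crucible in the little bench kiln is standing on the wrong circle. Lower the kiln door by its bar handle until it lies flat, without letting it drop; slide the crucible sideways along the hearth onto the empty circle, standing upright the whole time and never lifted, because the heating rods hang just above it; then swing the door back up and press it until the roller catch snaps over and holds it fully shut. Leave the things lying about on the bench where they are.

Things in the scene. Friction and masses are not known exactly. Their poses are not given: they have to be found in the camera images.
- kiln: Fixed bench kiln, bare metal case 356 wide, 133 deep, 285 high, buff firebrick lining, dark controller box 50 wide on its right end. Origin on the table, middle of the front, below the hinge; +x into the chamber, y left along the front, z up. Two glass sticks and tweezers lie fixed on the roof, up to 12 high, x over 55.
- kiln_door (a joint): Door angle, rad: 0 shut, 1.57 flat towards the robot (stop). Panel 330 wide, 160 above the hinge, 22 thick, 0.7 kg. It falls open by its weight unless the catch holds it. The catch's hump lies between about 0.12 and 0.03 rad and takes some 10 N at the bar to pull open or press shut; past it the catch draws the door home.
- door_hinge (a point): Middle of the hinge axis, at x = -2, y = 0, z = 105 in the kiln frame; axes as the kiln's.
- door_bar (a point): Middle of the round wooden bar handle, 12 thick, along the kiln's y, free for 120 between two bracket arms. In the door's frame (kiln axes when shut, turning with the door) it lies 210 above and 30 in front of the hinge axis, 50 beyond the door's upper edge: shut, 315 above the table; open, about 75. Can be pinched from above both times.
- chamber (a point): Middle of the opening's lower edge: kiln x = 0, y = 0, z = 108 (hearth surface); axes as the kiln's. The opening is 300 wide and 155 high, the chamber 105 deep, level hearth, heating rods under its roof (148 clear). The roof is closed, so it is entered from the front with the tool tilted forward (about 40 degrees does it).
- catch_roller (a point): The roller under the spring plunger of the catch, 12 across, held by a bracket that reaches from the roof 28 in front of the case, 122 left of the kiln's middle; the plunger stands up to 325 above the table. Leave 30 beside it.
- pot: The crucible: a plain round terracotta pot, 60 high, 53 across the foot, 57 at half height, 60 at the rim, about 0.35 kg. Origin at the centre of its foot, z up; its yaw has no meaning. It starts standing on the hearth on circle ring_a.
- ring_a: Dark circle 72 in diameter cut in the hearth, flat, on which the crucible stands at the start (left or right half of the hearth). Origin at its centre, on the hearth surface, about 36 behind the front opening.
- ring_b: The other, empty circle, 72 in diameter, about 142 beside ring_a: where the crucible must go. Origin at its centre on the hearth surface.
- glue_bottle: White paste bottle with a red nozzle, 53 across, 153 high, stands to the left of the kiln, loose; origin under its centre. Leave alone.
- slab_brown: Brown stone slab 77 x 121 x 26, loose on the table on the right; origin under its centre. Leave alone.
- slab_green: Greenish stone slab 58 x 102 x 14, loose on the table left of the kiln; origin under its centre. Leave alone.
- spatula: Spatula with a wooden handle, 195 long, loose on the table at the left; origin under its centre. Leave alone.

How it is judged:
By the outcome, as a careful person would: the job done as asked, in the order asked, and still so for the second after the job is handed in, with the robot touching nothing.
It also fails if it takes over 72 s, if anything falls off the work surface, if the arm or the gripper's body presses on something with over 40 N, if the wrist force passes 120 N, or if a joint passes its speed limit or range.

## Working session

There is one attempt and no reset: what is moved stays moved. The work goes in short steps, each a Python script; the robot and the scene stay as the last script left them, time stands still between calls to the robot, and variables do not carry over. Pictures are saved under pics/ and viewed, at most 10 in all, crops included, and the job is handed in when it is done.

```bash
mkdir -p pics; ls
python3 - <<'E'
from rig import *
import cv2,numpy as np
for n in("side","top"):
    p,d=camera(n); cv2.imwrite(f"pics/{n}0.png",p[:,:,::-1]); np.save(f"pics/{n}0.npy",d); np.save(f"pics/{n}0rgb.npy",p)
    c=camera_params(n); print(n,c)
print(sense())
E
```

```text
pics
side {'K': array([[580.62761214,   0.        , 319.49822506],
       [  0.        , 580.62761214, 243.95657018],
       [  0.        ,   0.        ,   1.        ]]), 'position': array([-0.64002039,  0.52517662,  1.18927154]), 'rotation': array([[-0.46442831, -0.54200372,  0.7003844 ],
       [-0.88560527,  0.2814612 , -0.36943591],
       [ 0.00310461, -0.79184062, -0.6107199 ]])}
top {'K': array([[600.65356032,   0.        , 308.96732393],
       [  0.        , 600.65356032, 226.64286985],
       [  0.        ,   0.        ,   1.        ]]), 'position': array([-0.51117202,  0.02971875,  1.5127788 ]), 'rotation': array([[-0.11394212, -0.77974236,  0.61564522],
       [-0.9934504 ,  0.09477206, -0.06383231],
       [-0.00857321, -0.61888618, -0.78543389]])}
{'time_s': 0.1, 'joint_pos': array([-1.21787949,  0.4693591 , -0.04860015,  1.5335614 ,  0.0241197 ,
        1.14099998, -0.08230813]), 'qd': array([ 4.89890665e-04, -1.03829988e-03, -1.03827074e-03, -1.97963070e-03,
        4.12738670e-05, -3.64638122e-03, -1.09857068e-03]), 'joint_efforts': array([ 5.00107399e-04, -5.11515784e+01, -4.71971731e-02, -2.38393217e+01,
        1.07678049e-02,  4.39770520e-03,  1.36176467e-05]), 'position': array([0.25132013, 0.62595721, 0.25537301]), 'tcp_rot': array([[-9.28001690e-01,  3.72575536e-01, -5.77931319e-04],
       [ 3.72575977e-01,  9.28000239e-01, -1.64279508e-03],
       [-7.57448570e-05, -1.73983994e-03, -9.99998484e-01]]), 'wrist_force': array([ 0.02028513, -0.36476843, -0.35609559]), 'ft_torque': array([-0.01659206,  0.02002814, -0.00436214]), 'gripper_force': 0.0, 'finger_gap': 0.08527236499646274}
```

View pics/side0.png

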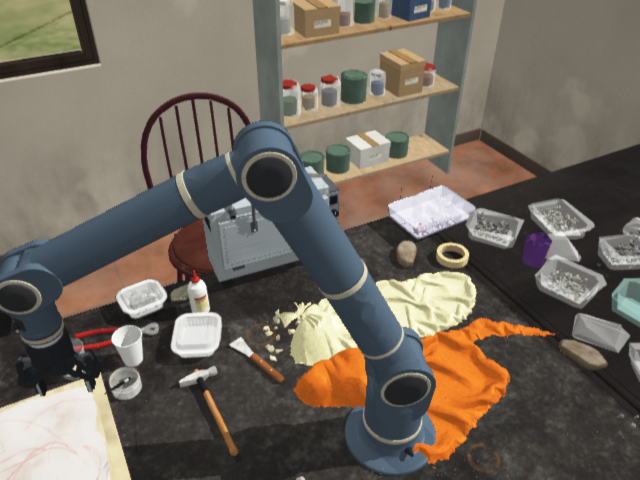

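View pics/top0.png

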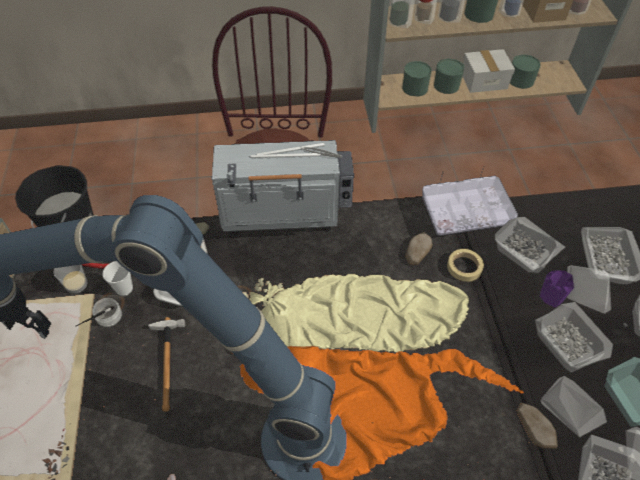

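The side view shows the kiln partly hidden by the arm. The top view shows it clear, with the wooden bar around (275,178), the catch around (232,173), the door face in rows 185–228 and the controller at (346,180).

```bash
cat > h.py <<'E'
import numpy as np,cv2
from rig import *
def cloud(n,d):
    c=camera_params(n);K=c["K"];v,u=np.mgrid[:480,:640]
    r=np.stack([(u-K[0,2])/K[0,0],(v-K[1,2])/K[1,1],np.ones_like(u,float)],-1)*d[...,None]
    return r@c["rotation"].T+c["position"]
def ray(n,u,v,z):
    c=camera_params(n);r=c["rotation"]@np.linalg.solve(c["K"],[u,v,1.]);o=c["position"]
    return o+r*(z-o[2])/r[2]
E
python3 - <<'E'
from h import *
p=np.load("pics/top0rgb.npy");d=np.load("pics/top0.npy");X=cloud("top",d)
hsv=cv2.cvtColor(p,cv2.COLOR_RGB2HSV)
m=np.zeros((480,640),bool);m[165:195,235:315]=1
m&=(hsv[...,1]>90)&(hsv[...,0]<25)&(hsv[...,2]>70)
n,l,s,c=cv2.connectedComponentsWithStats(m.astype(np.uint8))
i=1+np.argmax(s[1:,4]);b=l==i;print(s[i],c[i])
P=X[b];P=P[np.isfinite(P).all(1)];print("bar depth med",np.median(P,0),P.min(0),P.max(0))
v,u=np.nonzero(b)
for a,w in((u.min(),v[u<u.min()+4].mean()),(u.max(),v[u>u.max()-4].mean())):print("end",ray("top",a,w,.318))
print("mid",ray("top",*c[i],.318))
# faces
for nm,(r0,r1,c0,c1) in dict(door=(200,222,225,328),roof=(146,150,222,245)).items():
    Q=X[r0:r1,c0:c1].reshape(-1,3);Q=Q[d[r0:r1,c0:c1].ravel()>0];q=np.median(Q,0)
    w=np.ones(len(Q),bool)
    for _ in range(5):
        q=Q[w].mean(0);nn=np.linalg.svd(Q[w]-q,full_matrices=False)[2][2];w=abs((Q-q)@nn)<.004
    print(nm,q,nn,np.degrees(np.arctan2(nn[1],nn[0])),w.mean())
k=cv2.resize(p[130:240,200:360],None,fx=5,fy=5,interpolation=cv2.INTER_CUBIC);cv2.imwrite("pics/k.png",k[:,:,::-1])
E
```

```text
[249 174  52   7 199] [273.98994975 176.87939698]
bar depth med [0.60469679 0.00691856 0.32075792] [-0.51117202 -0.0638171   0.30911379] [0.61570435 0.07490051 1.5127788 ]
end [0.61198924 0.07471726 0.318     ]
end [ 0.60298142 -0.06325726  0.318     ]
mid [0.60742553 0.00719102 0.318     ]
door [0.61687951 0.0088334  0.1638731 ] [-0.99753412  0.06419092 -0.02837628] 176.3181160677106 0.8571428571428571
roof [0.7659843  0.11668495 0.28753173] [-0.35395164  0.05091887 -0.9338766 ] 171.81369229642956 0.8913043478260869
```

View pics/k.png

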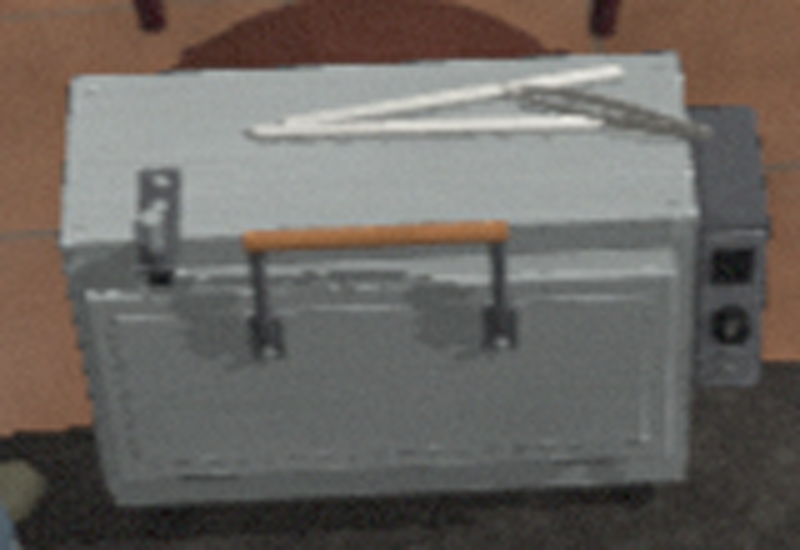

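The enlarged crop shows the bar from about (249,178) to (301,176) in full-image pixels, with the bracket arms at its ends and the catch on the left at (232,180). The bar and door face agree on a yaw of -3.7°, and the bar's distance from the door face is as specified. I'll check reach for the whole plan, then start.

```bash
cat >> h.py <<'E'
yaw=np.radians(-3.7)
R=np.array([[np.cos(yaw),-np.sin(yaw),0],[np.sin(yaw),np.cos(yaw),0],[0,0,1]])
O=np.array([.610,.007,0])+R@[.032,0,0]
W=lambda x,y,z:O+R@np.array([x,y,z])
def tool(t,s=1,closex=True):   # t: tilt forward from down (rad)
    z=np.array([np.sin(t),0,-np.cos(t)])
    y=np.array([np.cos(t),0,np.sin(t)]) if closex else np.array([0,1.,0])
    y=s*y; return R@np.column_stack([np.cross(y,z),y,z])
def tcp(p,A,g=.006): return p-g*A[:,2]   # put grasp point at p
def bar(th,y=0): return W(-.002-.03*np.cos(th)-.21*np.sin(th),y,.105+.21*np.cos(th)-.03*np.sin(th))
E
python3 - <<'E'
from h import *
print(O)
ik=lambda p,A:inverse_kinematics(tcp(p,A),A)
f=lambda q:None if q is None else np.round(q,2)
for s in(1,-1):
  for t in(0,.2,-.2):
    A=tool(t,s)
    print("bar",s,t,[f(ik(bar(th),A)) for th in(0,.8,1.57)], f(ik(bar(0)+[0,0,.12],A)))
  for t in(40,50,60,65):
    A=tool(np.radians(t),s,False)
    print("pot",s,t,[f(ik(W(x,y,z),A)) for x,y,z in((.036,.071,.14),(.036,-.071,.14),(-.1,.071,.2))])
E
```

```text
[0.6419333  0.00493497 0.        ]
bar 1 0 [array([-0.52,  0.34,  0.59,  1.64, -0.2 ,  1.22,  0.05]), array([-0.61,  0.16,  0.55,  2.05, -0.1 ,  0.96, -0.07]), array([-0.51,  0.36,  0.45,  2.27, -0.3 ,  0.56,  0.1 ])] [-0.56  0.29  0.64  1.44 -0.17  1.46  0.02]
bar 1 0.2 [array([-0.59,  0.24,  0.6 ,  1.78, -0.14,  0.97, -0.01]), array([-0.7 ,  0.05,  0.58,  2.17,  0.01,  0.73, -0.2 ]), array([-0.62,  0.31,  0.53,  2.4 , -0.42,  0.3 ,  0.2 ])] [-0.64  0.17  0.65  1.58 -0.1   1.22 -0.05]
bar 1 -0.2 [array([-0.45,  0.45,  0.56,  1.51, -0.23,  1.46,  0.07]), array([-0.53,  0.27,  0.52,  1.94, -0.16,  1.17, -0.  ]), array([-0.47,  0.45,  0.44,  2.15, -0.29,  0.8 ,  0.11])] [-0.46  0.4   0.59  1.31 -0.21  1.7   0.05]
pot 1 40 [array([-0.22,  0.44, -0.04,  2.09,  1.82,  0.23, -0.49]), array([ 0.39,  0.46, -0.45,  2.1 ,  1.98,  0.22, -0.35]), array([-0.5 ,  0.15,  0.14,  2.33,  1.51,  0.25, -0.28])]
pot 1 50 [array([-0.05,  0.48, -0.28,  2.17,  2.33,  0.5 , -0.96]), array([ 0.49,  0.51, -0.57,  2.19,  2.58,  0.45, -0.9 ]), array([-0.74,  0.18,  0.36,  2.44,  2.3 ,  0.39, -1.11])]
pot 1 60 [a
[... 773 characters left out ...]
 2.53]), array([ 0.78,  0.5 , -1.17,  1.87,  0.39,  1.28,  2.54]), array([ 0.75,  0.76, -1.18,  2.09,  0.71,  1.06,  2.24])] [ 0.59  0.6  -1.18  1.24  0.45  1.81  2.59]
pot -1 40 [array([-0.21,  0.44, -0.05,  2.09,  1.81,  0.23,  2.65]), None, None]
pot -1 50 [array([-0.08,  0.47, -0.24,  2.17,  2.35,  0.49,  2.15]), array([ 0.52,  0.52, -0.61,  2.19,  2.55,  0.46,  2.28]), array([-0.54,  0.17,  0.14,  2.43,  2.23,  0.42,  2.11])]
pot -1 60 [array([ 0.34,  0.67, -0.8 ,  2.22,  2.43,  0.94,  2.3 ]), array([ 0.8 ,  0.75, -0.99,  2.25,  2.63,  0.83,  2.44]), None]
pot -1 65 [array([ 0.47,  0.82, -1.  ,  2.24,  2.51,  1.16,  2.39]), array([ 0.92,  0.96, -1.18,  2.27,  2.68,  1.02,  2.62]), None]
```

Run:
```python
from h import *
A=tool(0)
s=sense();p=s["position"];move_l(p+[0,0,.22],feed=.3)
movep(tcp(bar(0)+[0,0,.12],A),A)
command_gripper(.045,60)
print(move_l(tcp(bar(0),A),feed=.12,until_force=12))
s=sense();print(s["time_s"],s["position"]-tcp(bar(0),A),s["wrist_force"],np.round(s["joint_pos"],2))
p,d=camera("top");cv2.imwrite("pics/t1.png",cv2.resize(p[120:240,190:370],None,fx=4,fy=4)[:,:,::-1])
```

```text
False
5.1417 [ 0.00049778 -0.0001281   0.00089246] [-0.12863091  0.20810695 -0.14962279] [-0.53  0.34  0.6   1.64 -0.2   1.22  0.05]
```

View pics/t1.png

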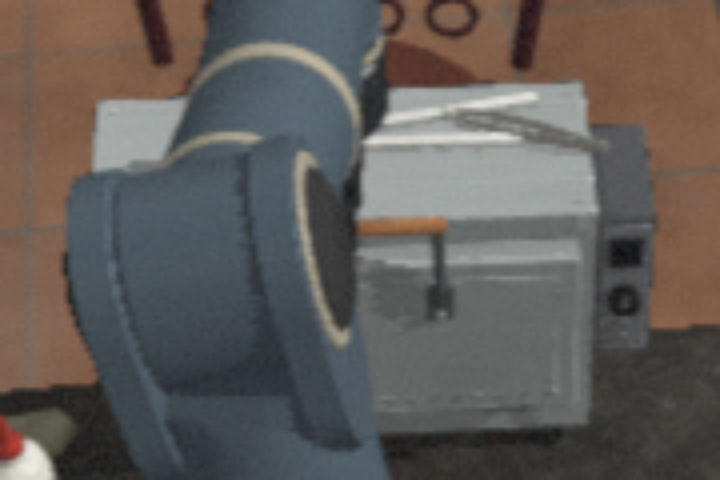

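The arm hides the gripper and only the right half of the bar shows, at crop (405,227). The finger gap will tell me whether the grip is good.

Run:
```python
from h import *
A=tool(0)
command_gripper(0,60)
s=sense();print(s["time_s"],s["finger_gap"],s["gripper_force"],s["wrist_force"])
if .009<s["finger_gap"]<.016:
  for th in list(np.linspace(0,1.57,15)[1:]):
    h=move_l(tcp(bar(th),A),feed=.07,until_force=40)
    s=sense();print(round(th,2),h,round(s["time_s"],1),np.round(s["wrist_force"],1),round(s["finger_gap"],4),np.round((s["position"]-tcp(bar(th),A))*1e3,1))
    if h: break
```

```text
5.6 0.010459350847509876 58.46394717693329 [-1.30140781  0.53212505  3.69013952]
0.11 False 6.1 [-2.3  0.4  6.4] 0.01 [-0.2  0.   0.9]
0.22 False 6.6 [-2.1 -0.5  6.9] 0.0099 [-0.2  0.   0.3]
0.34 False 7.1 [-1.2  1.4  2.7] 0.0096 [0.2 0.1 0. ]
0.45 False 7.6 [-2.1  1.2  1.4] 0.0099 [-0.8  0.1 -0.6]
0.56 False 8.1 [ 0.7  0.3 -3.9] 0.0101 [ 0.3  0.1 -0.2]
0.67 False 8.6 [ 5.   0.3 -6.2] 0.0103 [ 0.4  0.1 -0.6]
0.78 False 9.0 [ 5.3  1.1 -7.4] 0.0098 [-1.   0.2 -1.4]
0.9 False 9.5 [ 4.   1.1 -4.8] 0.0097 [-0.7  0.2 -0.9]
1.01 False 10.0 [ 1.7  2.2 -2.4] 0.0101 [-0.4  0.1 -0.3]
1.12 False 10.5 [ 0.7  3.3 -2.1] 0.0096 [-0.   0.1 -0. ]
1.23 False 11.0 [ 0.8  2.9 -0.2] 0.0101 [0.2 0.1 0. ]
1.35 False 11.5 [ 2.   2.3 -3.2] 0.0097 [ 0.1  0.  -0.1]
1.46 False 12.0 [ 2.1  4.3 -2.1] 0.0097 [ 0.2  0.1 -0.1]
1.57 False 12.5 [0.8 3.2 2.2] 0.0096 [ 0.2 -0.  -0.2]
```

Run:
```python
from h import *
A=tool(0)
p=sense()["position"]
print(move_l(p-[0,0,.006],feed=.03,until_force=6),(sense()["position"]-p)*1e3)
command_gripper(.045); move_l(sense()["position"]+[0,0,.26],feed=.3)
q=sense()["joint_pos"].copy(); q[0]-=.75; move_joints(q); command_gripper(.085)
print(sense()["time_s"],sense()["position"])
p,d=camera("top");np.save("pics/top2.npy",d);np.save("pics/top2rgb.npy",p)
p2,d2=camera("side");np.save("pics/side2.npy",d2);np.save("pics/side2rgb.npy",p2)
a=cv2.resize(p[120:290,190:390],(800,680)[0:2])[:590]
cv2.imwrite("pics/t2.png",a[:,:,::-1]);cv2.imwrite("pics/s2.png",p2[:,:,::-1])
```

```text
True [-0.05891789  0.05756773 -0.76255414]
15.7917 [0.29808351 0.30309245 0.33653783]
```

View pics/t2.png

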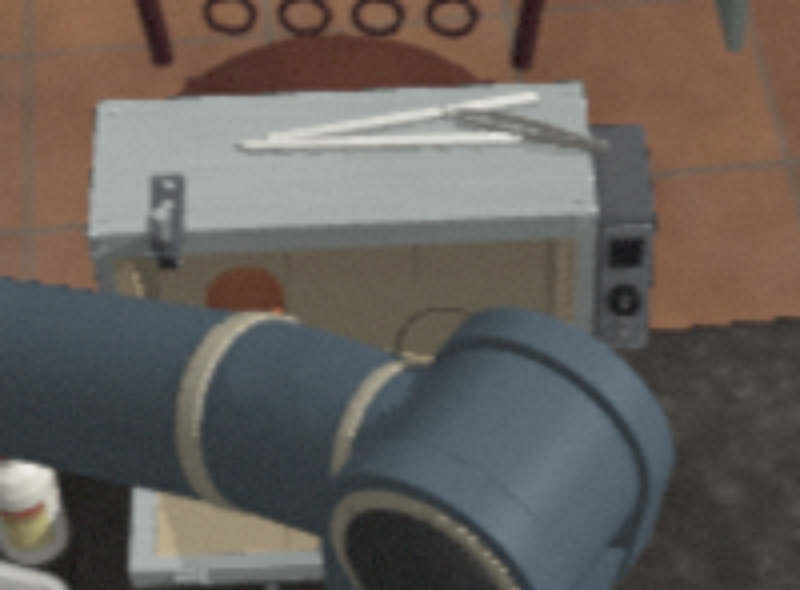

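View pics/s2.png

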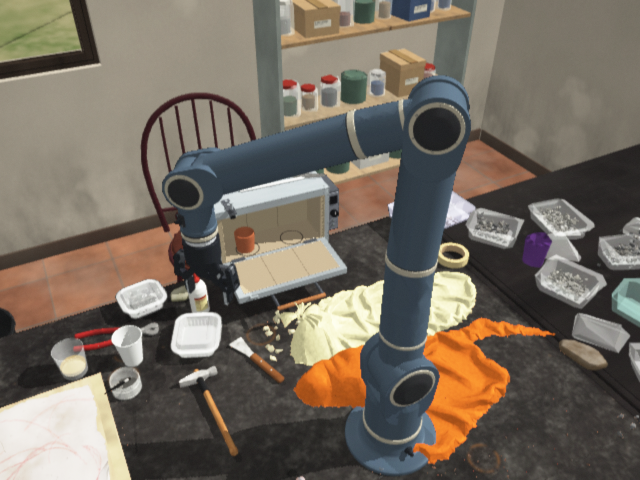

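In the side view the door lies flat, the crucible stands at about (245,240) in the left half, and the empty circle is at about (291,237). I'll measure both from there.

Run:
```python
from h import *
p=np.load("pics/side2rgb.npy");d=np.load("pics/side2.npy");X=cloud("side",d)
hsv=cv2.cvtColor(p,cv2.COLOR_RGB2HSV)
K=lambda w:(R.T@(w-O))*1e3
m=np.zeros((480,640),bool);m[222:258,228:262]=1
m&=(hsv[...,1]>150)&(hsv[...,0]<14)
n,l,s,c=cv2.connectedComponentsWithStats(m.astype(np.uint8));i=1+np.argmax(s[1:,4])
x,y,w,h,a=s[i];print("pot",s[i],"mid",K(ray("side",x+(w-1)/2,y+(h-1)/2,.138)),K(ray("side",*c[i],.138)))
Q=X[(l==i)&(d>0)];q=(R.T@(Q-O).T).T*1e3;print("depth z",np.percentile(q,[5,50,95],axis=0).round(1))
# ring: dark thin pixels on hearth
g=cv2.cvtColor(p,cv2.COLOR_RGB2GRAY);bh=cv2.morphologyEx(g,cv2.MORPH_BLACKHAT,np.ones((7,7),np.uint8))
m=np.zeros((480,640),bool);m[227:248,274:308]=1;m&=bh>25
v,u=np.nonzero(m);P=np.array([K(ray("side",a,b,.108)) for a,b in zip(u,v)])[:,:2]
for _ in range(4):
    cx=np.linalg.lstsq(np.c_[2*P,np.ones(len(P))],(P**2).sum(1),rcond=None)[0]
    r=np.sqrt(cx[2]+cx[0]**2+cx[1]**2);e=abs(np.hypot(*(P-cx[:2]).T)-r);print("ring",cx[:2],r,len(P));P=P[e<max(5,np.percentile(e,90))]
```

```text
pot [235 228  19  25 404] mid [ 39.84587977  78.32837215 138.        ] [ 42.51302042  76.06130025 138.        ]
depth z [[  7.8  55.7 118.2]
 [ 19.6  79.5 150. ]
 [ 65.3 102.4 169.1]]
ring [ 29.6661098 -75.2851401] 36.16600196349256 73
ring [ 31.57105158 -75.18008555] 36.53342853965878 65
ring [ 32.68994489 -73.83929857] 36.25897165399295 58
ring [ 33.7137932 -72.9501621] 36.113759609161825 52
```

Run:
```python
from h import *
A=tool(np.radians(50),1,False)
g=W(.037,.073,.140)
for b in(.09,.11,.13):
    q=inverse_kinematics(tcp(g-b*A[:,2],A),A);print("pre",b,None if q is None else np.round(q,2))
for w in((-.12,.073,.35),(-.1,.073,.38),(-.15,.1,.42),(-.05,.073,.42)):
    q=inverse_kinematics(tcp(W(*w),A),A);print(w,None if q is None else np.round(q,2))
```

```text
pre 0.09 [-0.91  0.32  0.68  2.32  2.73  0.27 -1.53]
pre 0.11 [-0.51  0.22  0.18  2.32  2.23  0.35 -0.98]
pre 0.13 [-0.69  0.18  0.36  2.35  2.18  0.32 -0.95]
(-0.12, 0.073, 0.35) [-1.28 -0.25  0.72  2.3   1.29  0.62  0.03]
(-0.1, 0.073, 0.38) [-1.3  -0.26  0.75  2.23  1.2   0.64  0.16]
(-0.15, 0.1, 0.42) [-0.74 -0.25  0.14  2.19  0.94  0.67  0.3 ]
(-0.05, 0.073, 0.42) [-1.32 -0.2   0.85  2.09  1.04  0.6   0.37]
```

```bash
cat >> h.py <<'E'
def ptool(t,az):
    t,az=np.radians([t,az]);c,s=np.cos(az),np.sin(az)
    return np.array([[c,-s,0],[s,c,0],[0,0,1]])@tool(t,1,False)
E
python3 - <<'E'
from h import *
f=lambda q:None if q is None else np.round(q,2)
for t in(54,57,60):
  for az in(10,):
    A=ptool(t,az);print(t,az)
    for w in((.037,.073,.137),(.035,-.072,.137),(.035,0,.137)): print(" ",w,f(inverse_kinematics(tcp(W(*w),A),A)))
    for b in(.09,.11,.125): print("  pre",b,f(inverse_kinematics(tcp(W(.037,.073,.137)-b*A[:,2],A),A)),f(inverse_kinematics(tcp(W(.037-b,.073-.17*b,.16),A),A)))
E
```

```text
54 10
  (0.037, 0.073, 0.137) [ 0.67  0.85 -1.18  2.18  2.34  0.84 -0.38]
  (0.035, -0.072, 0.137) [ 1.    0.84 -1.17  2.19  2.47  0.6  -0.3 ]
  (0.035, 0, 0.137) [ 0.84  0.84 -1.18  2.2   2.41  0.72 -0.35]
  pre 0.09 [ 0.73  0.57 -1.17  2.31  2.31  0.69 -0.55] [ 0.72  0.65 -1.17  2.37  2.37  0.8  -0.59]
  pre 0.11 [ 0.75  0.5  -1.16  2.34  2.31  0.64 -0.6 ] None
  pre 0.125 [-1.08  0.33  1.02  2.44  3.56  0.47 -2.16] None
57 10
  (0.037, 0.073, 0.137) [ 0.68  0.88 -1.18  2.2   2.43  0.9  -0.43]
  (0.035, -0.072, 0.137) [ 1.    0.87 -1.18  2.21  2.59  0.65 -0.37]
  (0.035, 0, 0.137) [ 0.84  0.87 -1.18  2.22  2.51  0.78 -0.41]
  pre 0.09 [ 0.73  0.61 -1.17  2.34  2.41  0.78 -0.62] [ 0.72  0.68 -1.17  2.39  2.46  0.88 -0.64]
  pre 0.11 [ 0.74  0.54 -1.17  2.37  2.41  0.73 -0.68] None
  pre 0.125 [ 0.75  0.48 -1.16  2.39  2.42  0.7  -0.72] None
60 10
  (0.037, 0.073, 0.137) [ 0.68  0.91 -1.18  2.22  2.52  0.96 -0.47]
  (0.035, -0.072, 0.137) [ 1.01  0.91 -1.18  2.23  2.69  0.7  -0.43]
  (0.035, 0, 0.137) [ 0.85  0.9  -1.18  2.24  2.61  0.83 -0.46]
  pre 0.09 [ 0.72  0.66 -1.17  2.37  2.5   0.87 -0.67] None
  pre 0.11 [ 0.73  0.59 -1.17  2.41  2.5   0.84 -0.72] None
  pre 0.125 None None
```

Run:
```python
from h import *
A=ptool(57,10);g=tcp(W(.037,.073,.137),A);pre=g-.12*A[:,2]
q=np.array(inverse_kinematics(pre,A));print(q.round(2))
assert q[2]<-1
qh=q.copy();qh[1]-=.5;qh[0]+=.2
q0=np.array(sense()["joint_pos"]);q1=q0.copy();q1[1]=-.1
move_joints(q1);move_joints(qh);print(sense()["time_s"],K:=(R.T@(sense()["position"]-O)),sense()["wrist_force"])
qh[1]+=.5;move_joints(qh);print(sense()["time_s"],R.T@(sense()["position"]-O),sense()["wrist_force"])
p,d=camera("side");p2,_=camera("top")
cv2.imwrite("pics/s3.png",np.hstack([cv2.resize(p[80:380,100:400],(400,400)),cv2.resize(p2[100:400,150:450],(400,400))])[:,:,::-1])
```

```text
[ 0.75  0.5  -1.16  2.39  2.42  0.71 -0.71]
18.6417 [-0.07808059 -0.0368194   0.39214001] [-0.03607859  0.08638149 -0.13055395]
19.425 [-0.05803318 -0.06066446  0.20637348] [0.85151714 0.13034346 0.51299349]
```

View pics/s3.png

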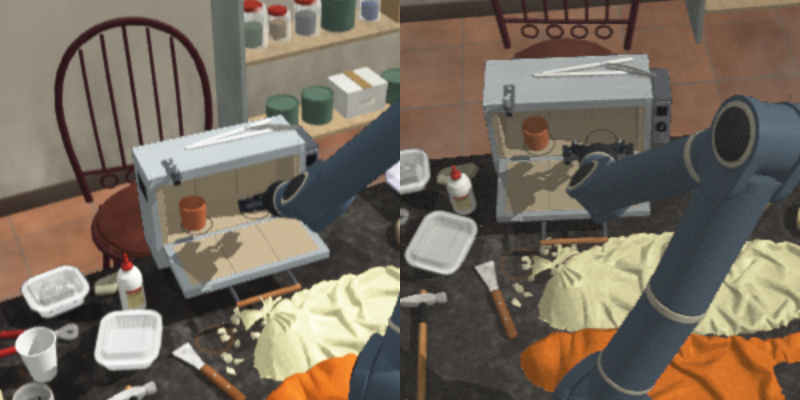

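Both views are clear now. The crucible sits on ring A, the gripper waits in front of the opening, and the elbow is high on the right. I'll re-measure the crucible in both views.

```bash
cat >> h.py <<'E'
Kf=lambda w:(R.T@(w-O))*1e3
def pot(n):
    p,d=camera(n);hsv=cv2.cvtColor(p,cv2.COLOR_RGB2HSV)
    c=camera_params(n);P=c["K"]@c["rotation"].T@(W(.036,0,.14)-c["position"]);u,v=(P[:2]/P[2]).astype(int)
    m=np.zeros((480,640),bool);m[v-28:v+28,u-60:u+60]=1
    m&=(hsv[...,1]>130)&(hsv[...,0]<14)
    nn,l,s,c=cv2.connectedComponentsWithStats(m.astype(np.uint8));i=1+np.argmax(s[1:,4]);x,y,w,h,a=s[i]
    return s[i],Kf(ray(n,x+(w-1)/2,y+(h-1)/2,.138)),Kf(ray(n,*c[i],.138))
E
python3 - <<'E'
from h import *
for n in("side","top"):print(n,*pot(n))
E
```

```text
side [234 227  21  26 434] [ 42.20681458  77.55687366 138.        ] [ 43.16555038  76.42068223 138.        ]
top [242 188  19  25 358] [ 42.53719377  78.23950405 138.        ] [ 44.61216749  76.25141409 138.        ]
```

Run:
```python
from h import *
A=ptool(57,10);g=tcp(W(.040,.076,.137),A);pre=g-.12*A[:,2]
movep(pre,A);print(sense()["joint_pos"].round(2))
print(move_l(g,feed=.1,until_force=5),Kf(sense()["position"]-g+O),sense()["wrist_force"].round(1))
command_gripper(.066,20);w=sense()["wrist_force"]
command_gripper(.04,20)
s=sense();print(s["time_s"],s["finger_gap"],s["gripper_force"],w.round(1),s["wrist_force"].round(1))
for n in("side",):print(n,*pot(n))
```

```text
[ 0.76  0.53 -1.2   2.38  2.39  0.73 -0.66]
False [-0.35045201  0.01525482  0.33097738] [-0.2 -0.7  0.5]
22.0917 0.057606618091494234 20.71588475988392 [ 0.6 -0.2  0.4] [-1.9  0.5  4.1]
side [235 227  17  13 152] [ 74.61192895  70.14504078 138.        ] [ 80.13115289  71.67809726 138.        ]
```

Run:
```python
from h import *
A=ptool(57,10)
for y,x in((.03,.039),(-.02,.038),(-.069,.037)):
    print(move_l(tcp(W(x,y,.137),A),feed=.06,until_force=15),sense()["wrist_force"].round(1),sense()["finger_gap"].round(4))
g=sense()["position"]
command_gripper(.085);print(sense()["wrist_force"].round(1))
move_l(g-.12*A[:,2],feed=.12)
q=np.array(sense()["joint_pos"]);q[0]-=.2;move_joints(q)
p,d=camera("side");p2,_=camera("top");np.save("pics/s4.npy",p);np.save("pics/t4.npy",p2)
for n in("side","top"):print(n,*pot(n))
print(sense()["time_s"])
cv2.imwrite("pics/s4.png",np.hstack([cv2.resize(p[200:280,210:330],(400,267)),cv2.resize(p2[160:240,220:340],(400,267))])[:,:,::-1])
```

```text
Traceback (most recent call last):
AttributeError: 'float' object has no attribute 'round'
```

Run:
```python
from h import *
A=ptool(57,10)
for y,x in((.03,.039),(-.02,.038),(-.069,.037)):
    print(move_l(tcp(W(x,y,.137),A),feed=.06,until_force=15),sense()["wrist_force"].round(1),sense()["finger_gap"])
g=sense()["position"];print(Kf(g))
command_gripper(.085);print(sense()["wrist_force"].round(1))
move_l(g-.12*A[:,2],feed=.12)
q=np.array(sense()["joint_pos"]);q[0]-=.2;move_joints(q)
p,d=camera("side");p2,_=camera("top");np.save("pics/s4.npy",p);np.save("pics/t4.npy",p2)
for n in("side","top"):print(n,*pot(n))
print(sense()["time_s"])
cv2.imwrite("pics/s4.png",np.hstack([cv2.resize(p[200:280,210:330],(400,267)),cv2.resize(p2[160:240,220:340],(400,267))])[:,:,::-1])
```

```text
False [-1.8 -1.4  7.7] 0.057536844731253985
False [-0.7  1.4  6.5] 0.05735321077811755
False [-0.2  1.9  7.2] 0.057600152708744634
[ 32.15805041 -71.06317796 140.71019739]
[-0.8  3.2  0.1]
side [282 216  17  11  95] [ 75.69060703 -83.7358933  138.        ] [ 84.55020976 -81.26302211 138.        ]
top [292 185  18  26 321] [ 43.99634618 -71.5930425  138.        ] [ 45.69264399 -73.35959932 138.        ]
27.5333
```

View pics/s4.png

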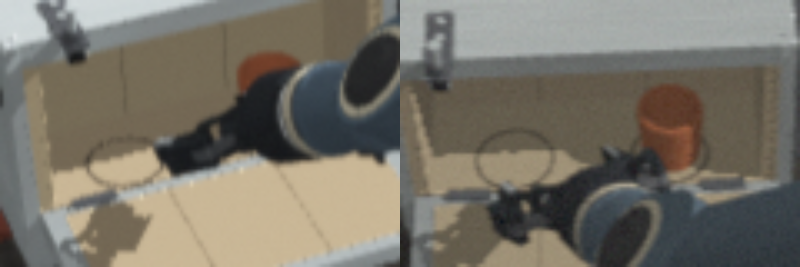

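Top view: the crucible stands upright on the right circle. The circle spans about 633–708 in crop columns and the foot about 641–700, so it is nearly centred. The empty ring A is at crop (515,158). I'll check the numbers by fitting ring A and what shows of ring B.

Run:
```python
from h import *
def fit(n,f,x0,y0,x1,y1,r=None):
    p=np.load(f);g=cv2.cvtColor(p,cv2.COLOR_RGB2GRAY);bh=cv2.morphologyEx(g,cv2.MORPH_BLACKHAT,np.ones((7,7),np.uint8))
    m=np.zeros((480,640),bool);m[y0:y1,x0:x1]=1;m&=bh>18
    v,u=np.nonzero(m);wt=bh[m].astype(float)
    P=np.array([Kf(ray(n,a,b,.108)) for a,b in zip(u,v)])[:,:2]
    from scipy.optimize import least_squares
    s=least_squares(lambda c:np.sqrt(wt)*(np.hypot(*(P-c[:2]).T)-36),P.mean(0),loss="soft_l1",f_scale=10).x
    print(n,s,len(P),np.median(abs(np.hypot(*(P-s).T)-36)))
fit("top","pics/t4.npy",361-220+220-361+361-0-0-0-0 if 0 else 361-0,196,388,219) if 0 else None
fit("top","pics/t4.npy",361-0-0,0,362,1) if 0 else None
fit("top","pics/t4.npy",220+int(472*.3),160+int(124*.3),220+int(558*.3),160+int(190*.3))
fit("side","pics/s4.npy",210+int(80*.3),200+int(132*.3),210+int(162*.3),200+int(190*.3))
fit("side","pics/side2rgb.npy",274,227,308,248)
```

```text
top [  64.71783308 -297.86205919] 26 2.6997162806812582
side [36.20510644 72.30453976] 72 2.426431438174024
side [ 33.20577847 -72.02741975] 95 4.025946636653863
```

Run:
```python
from h import *
q=np.array(sense()["joint_pos"]);q[1]-=.5;move_joints(q);q[0]+=.5;move_joints(q)
p,d=camera("side");p2,_=camera("top");np.save("pics/s5.npy",p);np.save("pics/t5.npy",p2)
for n in("side","top"):print(n,*pot(n))
print(sense()["time_s"],q.round(2))
cv2.imwrite("pics/s5.png",np.hstack([cv2.resize(p[200:280,210:330],(400,267)),cv2.resize(p2[160:240,220:340],(400,267))])[:,:,::-1])
```

```text
side [281 216  20  25 412] [ 40.54471058 -71.42310946 138.        ] [ 41.10721392 -72.88307935 138.        ]
top [292 186  18  25 345] [ 41.99345919 -71.51109565 138.        ] [ 43.32082891 -72.10598506 138.        ]
29.4583 [ 1.52  0.07 -1.25  2.37  2.71  0.48 -0.66]
```

View pics/s5.png

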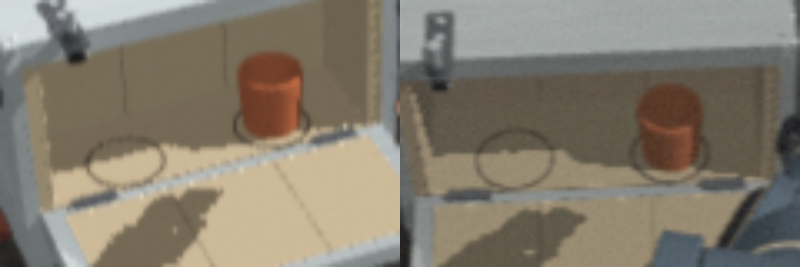

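Both views agree: the crucible stands upright, centred to within about 3 mm inside the right-hand circle, with an even gap all round. Now I'll close the door.

Run:
```python
from h import *
A=tool(0);b=tcp(bar(1.57),A)
q=np.array(sense()["joint_pos"]);q[1]=-.25;move_joints(q)
up=np.array([-.45,-.1,.45,2.2,-.3,.9,.1]);move_joints(up);command_gripper(.045,70)
movep(b+[0,0,.15],A);print(sense()["time_s"],sense()["wrist_force"].round(1),sense()["joint_pos"].round(2))
print(move_l(b,feed=.12,until_force=10))
command_gripper(0,70);s=sense();print(s["finger_gap"],s["wrist_force"].round(1))
if .008<s["finger_gap"]<.016:
  for th in list(np.linspace(1.57,.15,13)[1:])+[.08,.03,0.,-.012]:
    h=move_l(tcp(bar(th),A),feed=.08,until_force=45)
    s=sense();print(round(th,2),h,round(s["time_s"],1),s["wrist_force"].round(1),round(s["finger_gap"],4),Kf(s["position"]-tcp(bar(th),A)+O).round(1))
    if h: break
```

```text
33.3083 [1.  0.  0.1] [-0.47  0.09  0.35  2.13 -0.04  0.93 -0.16]
True
0.009634687225628803 [ 3.3 -0.5  2.6]
1.45 False 35.4 [ 4.  -3.2 -1.4] 0.0099 [ 0.1 -0.4 -0.1]
1.33 False 35.9 [ 3.5 -3.  -1.9] 0.0098 [-0.  -0.4 -0.4]
1.22 False 36.4 [ 5.1 -4.9 -6.3] 0.0096 [-0.6 -0.4 -0.9]
1.1 False 36.8 [ 3.1 -4.2 -5.3] 0.0097 [-1.1 -0.4 -1. ]
0.98 False 37.3 [-2.7 -4.8 -3.8] 0.0095 [-1.8 -0.4 -0.9]
0.86 False 37.8 [-6.4 -4.5 -0.6] 0.0093 [-2.4 -0.4 -0.4]
0.74 False 38.2 [-10.6  -4.2   1.8] 0.0094 [-3.5 -0.4 -0.4]
0.62 False 38.7 [-16.4  -3.8  12.6] 0.0095 [-3.9 -0.5  1. ]
0.5 False 39.1 [-20.   -3.7  19.7] 0.0092 [-3.9 -0.5  2.3]
0.39 False 39.6 [-15.3  -4.1  19.5] 0.0093 [-1.4 -0.4  3.8]
0.27 False 40.1 [-8.6 -4.3 16.7] 0.0092 [ 0.5 -0.6  4.3]
0.15 False 40.5 [-3.9 -3.2 12. ] 0.0094 [ 1.6 -0.5  3.8]
0.08 False 40.9 [-10.5  -2.9  14. ] 0.0094 [-0.2 -0.2  3.8]
0.03 False 41.2 [ 0. -4. 10.] 0.009 [ 2.6 -0.2  4.4]
0.0 False 41.4 [-10.1  -3.   15. ] 0.0094 [ 0.2 -0.5  4.4]
-0.01 False 41.7 [-16.2  -3.   16.6] 0.0095 [-2.1 -0.5  4.1]
```

Run:
```python
from h import *
command_gripper(.045);sleep(.3);print(sense()["wrist_force"].round(1))
move_l(sense()["position"]+[0,0,.14],feed=.15)
q=np.array(sense()["joint_pos"]);q[0]-=.9;move_joints(q)
p,d=camera("top");X=cloud("top",d);print(sense()["time_s"])
hsv=cv2.cvtColor(p,cv2.COLOR_RGB2HSV);m=np.zeros((480,640),bool);m[165:195,235:315]=1
m&=(hsv[...,1]>90)&(hsv[...,0]<25)&(hsv[...,2]>70)
n,l,s,c=cv2.connectedComponentsWithStats(m.astype(np.uint8));i=1+np.argmax(s[1:,4]);print(s[i],c[i])
p2,_=camera("side")
cv2.imwrite("pics/e.png",np.hstack([cv2.resize(p[130:250,200:360],(400,300)),cv2.resize(p2[120:420,100:500],(400,300))])[:,:,::-1])
```

```text
[-0.   0.3  0.7]
45.4583
[249 174  53   7 201] [274.12437811 176.86567164]
```

View pics/e.png

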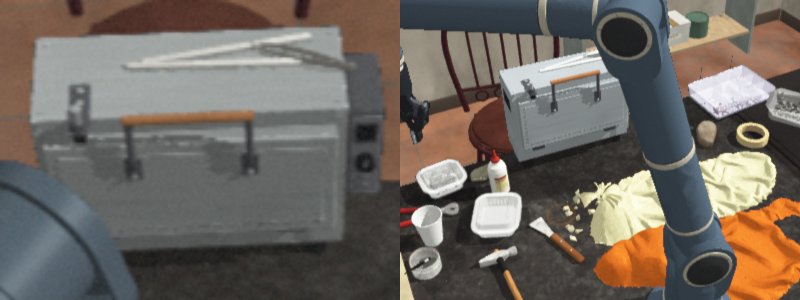

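The door is fully shut: the bar is back at pixel (274.1,176.9), against (274.0,176.9) at the start. The bench items are undisturbed and the arm is clear, so I'm handing in.

```bash
python3 -c "
from rig import *
print(finish_job())"
```

```text
the job is handed in; nothing more can be done
None
```

I lowered the door flat under control, slid the crucible upright onto the empty circle (centred to within about 3 mm), and pressed the door fully shut on its catch; I handed the job in at about 45 s and the verdict wasn't shown.

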